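# Index a faceted vase one division on a worm-driven turntable

### The job

The facet in front is planed, so index the vase on to its next facet: wind the worm crank clockwise (seen facing the crank), two to three turns, until the spring pawl drops in behind the next lug of the wheel head. Then wind back anticlockwise, by feel, until that lug bears firmly on the pawl - the crank stiffens by some 5 N at the handle - without forcing the pawl, and let go of the crank so that it stays nipped up. Turn the wheel head by the crank alone; keep off the wheel head and the soft clay vase, and leave the tools and pots about the bench where they are.

Things in the scene. Friction and masses are not known exactly. Their poses are not given: they have to be found in the camera images.
- crank_axis (a point): On the worm shaft's axis, 85 mm above the bench, in the plane in which the middle of the crank handle circles. Fixed to the grey cast turntable (base 250 mm square). x: along the shaft, level, into the machine; y: level, to the left of a person facing the crank; z: up. From here the wheel head's upright axis is 173 mm along x and 55 mm along y; base and shaft collar begin 46 mm along x.
- handle_grip (a point): Middle of the crank's black handle: a cylinder 14 mm thick, 36 mm long between 19 mm flanges, parallel to the shaft. It spins freely on its pin, so fingers pinching it from above can keep their orientation all the way round. It runs on a 40 mm radius about crank_axis, lowest 45 mm above the bench. The steel crank arm begins 27 mm from this point, towards the machine.
- crank (a joint): Crank angle in rad over many turns, growing clockwise as seen facing the crank. At 0, 6.283, .. the handle stands straight above the shaft; at 1.571 it is on the facing person's right (-y side of crank_axis). Free drag is about 9 N at the moving handle either way, a little less felt at rest. The worm cannot be driven back: the crank stays where it is left. Starts anywhere from 2.4 to 7.0.
- head_angle (a joint): Angle in rad, counterclockwise from above, of the aluminium wheel head (200 mm across, top 128 mm above the bench). The 24:1 worm makes it crank / 24: one crank turn gives 15 degrees. Starts at 0.10 to 0.29, the last lug already eased forward off the pawl. The pawl drops behind the next lug at 0.785 (45 degrees), give or take 0.08 as the pawl is set by hand.
- wheelhead: Wheel head with the vase and, on its rim, eight steel lugs, 45 degrees apart: ramp in front, square 8 mm step behind. Origin on the head's axis at bench height. A step bears on the pawl's tip, sprung 40 N/mm (1 mm is 0.23 rad of crank). 45 N is right, 15 to 75 N will do, over 95 N spoils it. 10 N adds 1.1 N to the drag felt at the moving handle: 45 N feels like 5 N more than winding back freely.
- vase_lip (a point): Centre of the lip of the eight-faceted raw clay vase that stands on the wheel head, 150 mm tall and 148 mm wide, its foot held by three pads; the lip is 278 mm above the bench, on the head's axis. It turns with the wheel head.
- pawl (a joint): Lift in rad of the dark steel pawl, a 50 mm arm at the rim's left side as seen facing the crank, tip towards that person: 0 when it lies in against the rim, about 0.15 on top of a lug, then falls back to 0 behind it.
- pawl_set (a point): Nominal place of the pawl's tip at the rim, fixed to the turntable's base, 119 mm above the bench. The pawl's bracket is slotted and set by hand, so the real tip stands up to 8 mm to either side of it along the rim. Axes as crank_axis.
- wood_rib: Bystander: flat wooden rib, 108 x 50 x 8 mm, origin at its underside.
- loop_tool: Bystander: loop trimming tool, 175 mm long, 15 mm thick, lying; origin at its underside.
- callipers: Bystander: aluminium callipers, 165 x 100 mm, 9 mm thick, lying; origin at its underside.
- brush_jar: Bystander: clear jar of brushes, 80 mm across, 240 mm tall with the brushes; origin under its centre.
- glaze_jar: Bystander: lidded glaze jar, 72 mm across, 85 mm tall; origin under its centre.
- test_bowl: Bystander: small fired bowl, 124 mm across, 55 mm tall; origin under its centre.
- bisque_mug: Bystander: fired mug, 80 mm across, 90 mm tall, handle to one side; origin under its centre.

How it is judged:
On the way:
1. the wheel head is wound on until the pawl has dropped behind the next lug (value of joint head_angle above 0.7 rad and value of joint pawl below 0.04 rad), for 0.1 s.
At the end, for the whole second after the job is handed in: The next lug (45 degrees on from the last) bears on the pawl with 15 to 75 N, the pawl lies in against the rim (lift under 0.04 rad), the wheel head stands between 0.66 and 0.88 rad, and the crank is at rest and released (value of joint head_angle between 0.66 and 0.88 rad and value of joint pawl below 0.04 rad and contact force between wheelhead and anything else between 15 and 75 N and velocity of joint crank between -0.1 and 0.1 rad/s); the robot touches nothing.
It fails at once if the pawl is forced: over 95 N between a lug and the pawl (contact force between wheelhead and anything else above 95 N).
It fails at once if the robot touches the wheel head or the clay vase (over 1 N) (contact force between any of the fingers, the arm and wheelhead above 1 N).
It fails at once if a bystander is moved more than 20 mm (distance of any of wood_rib, loop_tool, callipers, brush_jar, glaze_jar, test_bowl, bisque_mug from where it was at the start of the episode above 0.02 m).
It also fails if it takes over 69 s, if anything falls off the work surface, if the arm or the gripper's body presses on something with over 40 N, if the wrist force passes 120 N, or if a joint passes its speed limit or range.

### The arm

A 6-joint arm with a two-finger parallel gripper is mounted at the origin on the work surface. World frame = base frame: x ahead of the robot, y to its left, z up, the work surface at z = 0. Lengths are in m, angles in rad, forces in N, time in s.
With the tool pointing down it reaches from about 0.2 to 0.875 m from the base axis. Payload 3.4 kg.
Tool frame: the origin (TCP) lies where the fingers leave the gripper's body, on its centre line; the fingertips stand 97 mm ahead of it and the grasp point (between the pads) lies ctrl.hold_point_z ahead of it (ctrl.hold_point_z is the distance from the TCP to the grasp point, in m); z points along the fingers, y is the direction in which the jaws open and shut (so a half turn about z gives the same grasp; the last joint's range is limited). The gripper opens to 94 mm and grips with 3 to 60 N. Pads are 16 mm wide; open, the fingers measure 119 mm over their backs; the gripper's body (75 mm by 177 mm) begins 78 mm behind the grasp point.
Start: joints at [-1.456, 0.276, 1.505, -0, 1.361, -0.121], TCP at [0.134, -0.559, 0.303] pointing down, gripper open.
Joint ranges: [-2.89, 2.89], [-0.75, 2.08], [0.22, 2.7], [-1.18, 4.32], [0.11, 2.71], [-2.7, 2.7]. Speed limits (rad/s): [2.57, 2.57, 3.14, 3.14, 3.14, 3.14].

### API

Orientations are given as a 3x3 rotation matrix whose columns are the frame's x, y, z axes.
In Python, from plant import ctrl gives the robot as it stands.
- The arm moves only by the tool move_arm, never from a script. Its argument "steps" is one flat list of numbers, 6 for each row, row after row: the shift along the tool's x, y, z in m, then the turn, a rotation vector about the tool's x, y, z in degrees. In form: [x, y, z, ax, ay, az, x, y, z, ax, ay, az, ...]. A call has 1 to 20 rows; each row is the pose to reach, as a shift and turn from the pose commanded when the call began, along the tool's axes at that moment; what a row does not reach only later rows make up. A row lasts 1/8 s, in which the tool goes at most 62.5 mm and 10.7 degrees, less where a joint would pass 70% of its speed; a pose out of reach is approached as far as the arm can. A call with a gripper value outside its range is refused whole. "hand" is the opening, from 0 (shut) to 1 (fully open), set as the call begins (left out, the last holds). The fingers move at their own pace and stop on an object; "grip_force" is the grip in N (left out, the last holds). Time passes only in rows, so rows that repeat a pose let the fingers close. It gives the time, the measured TCP pose, the force and the opening at its end, in the units of the state.
- ctrl.state(): the state, without advancing time (a new reading comes with each control period).
- ctrl.snapshot(name): name is "side" or "top" or "wrist"; returns (picture, depth): 384x512x3 uint8, red, green, blue; 384x512 float32, m along the optical axis (not along the pixel's ray), 0 where there is no reading.
- ctrl.calibration(name): a dict with "vertical_fov" (degrees; the focal length in pixels is half the picture's height over the tangent of half this angle, whatever the lens; pixels are square), "cx", "cy" (the principal point, pixels), "k1" (the pictures are not rectified: a ray, as slopes to the right and down, at radius r is drawn at 1 + k1 r^2 times it, then the intrinsics apply), "R" (3x3) and "t" (3): a world point X has camera coordinates R X + t. Camera axes: x right, y down, z forward; pixel columns grow to the right and rows downward; lengths in m; the calibration is good to about 2 mm. A picture is of the moment at which its call begins: read the wrist's pose just before it. calibration takes no time and is no camera call; for the wrist camera it gives the pose at the moment of the call.
- ctrl.sign_off(): hands the job in, once; it reports no verdict.
The state is a dict: "t": time; "joints": joint angles; "joint_velocities": joint speeds; "tau": joint torques, N m; "eef_pos": TCP position; "eef_rot": TCP orientation; "force": force on the tool from outside, world axes, zero at the start; "torque": the same for the moment, N m; "width": opening from 0.0 (shut) to 1.0 (fully open).
Only numpy, scipy, OpenCV 4.12 (cv2) and the standard library are available. Lean on these libraries where they do the work, as an engineer would, in place of code of your own. Each camera call takes 0.05 s, during which the arm holds its last target.

## Working session

There is one attempt and no reset: what is moved stays moved. The work goes in short steps, Python scripts to look and compute and a tool call to move; the robot and the scene stay as the last step left them, time stands still between calls to the robot, and variables do not carry over. Pictures are saved under pics/ and viewed, and the job is handed in when it is done.

Besides the shell and the picture viewer there is one more tool, called after "Emit:" as a command line: name --argument value ..., lists and objects as JSON in quotes. move_arm: Moves the arm, as the interface text tells. Its arguments: {"type":"object","properties":{"steps":{"type":"array","items":{"type":"number"}},"hand":{"type":"number"},"grip_force":{"type":"number"}},"required":["steps"]}

```bash
ls; mkdir -p pics
python3 - <<'E'
from plant import ctrl
import cv2
print(ctrl.state(), ctrl.hold_point_z)
for n in ['side','top','wrist']:
    c=ctrl.calibration(n); print(n,c)
    p,d=ctrl.snapshot(n); cv2.imwrite(f'pics/{n}0.png',p[:,:,::-1])
    import numpy as np; np.save(f'pics/{n}0.npy',d)
E
```

```text
pics
{'t': 0.0, 'joints': array([-1.45599326e+00,  2.76580387e-01,  1.50611717e+00, -2.53197953e-05,
        1.36069938e+00, -1.21000793e-01]), 'joint_velocities': array([ 0.00042558,  0.00125469, -0.00044557,  0.00198147, -0.00018711,
       -0.00058802]), 'tau': array([ 1.20124099e-03, -4.04582155e+01, -2.37226152e+01,  6.99976785e-02,
        3.48653540e-02, -1.55359285e-04]), 'eef_pos': array([ 0.13427584, -0.55869594,  0.30181929]), 'eef_rot': array([[ 9.72325637e-01,  2.33629626e-01, -2.31282189e-04],
       [ 2.33629661e-01, -9.72324009e-01,  1.78956631e-03],
       [ 1.93214484e-04, -1.79407559e-03, -9.99998372e-01]]), 'force': array([ 0.01669622, -0.2020788 ,  0.39547746]), 'torque': array([-0.01977443,  0.06579363, -0.01454157]), 'width': 0.9955719944985569} 0.0784
side {'vertical_fov': 57.372544035831886, 'cx': 255.43479966495934, 'cy': 187.04237696298947, 'k1': -0.10267258031490026, 'R': array([[-0.99614025, -0.08769456, -0.00377681],
       [-0.05657553,  0.67436071, -0.73623152],
       [ 0.06711043, -0.73317617, -0.67671921]]), 't': array([0.48548169, 0.15693307, 1.3932016 ])}
top {'vertical_fov': 56.536489223297664, 'cx': 255.40246361910064, 'cy': 192.3039100855997, 'k1': -0.05364714002555177, 'R': array([[ 2.04304315e-02, -9.99789557e-01,  1.85474667e-03],
       [-9.97759563e-01, -2.05070867e-02, -6.36813437e-02],
       [ 6.37059778e-02, -5.49553898e-04, -9.97968560e-01]]), 't': array([0.02112716, 0.49896351, 1.22599108])}
wrist {'vertical_fov': 64.73658861406821, 'cx': 255.28404162861193, 'cy': 189.93050334575676, 'k1': -0.06308932929583491, 'R': array([[ 0.23385147, -0.97227016, -0.00205357],
       [-0.94550827, -0.22790582,  0.23253611],
       [-0.22655595, -0.05243724, -0.97258559]]), 't': array([-0.57390554, -0.02436616,  0.38951732])}
```

View pics/side0.png

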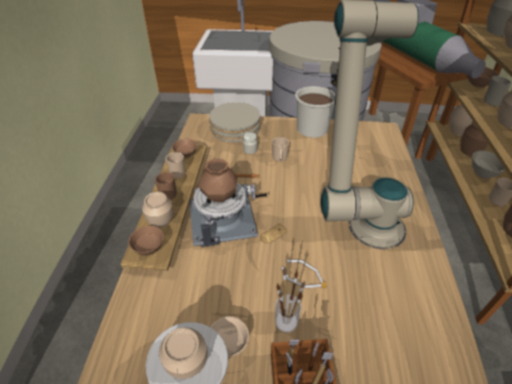

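View pics/top0.png

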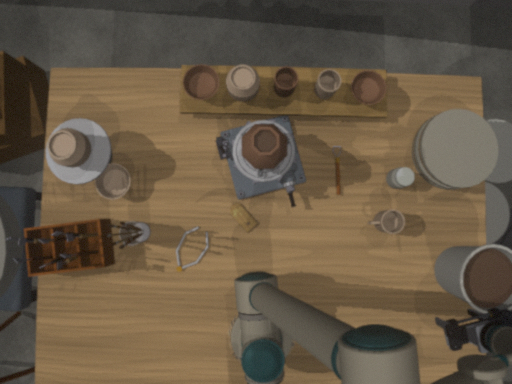

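View pics/wrist0.png

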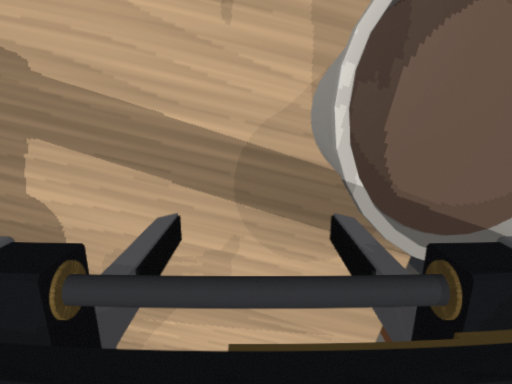

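```bash
python3 - <<'E'
import cv2
p=cv2.imread('pics/top0.png'); cv2.imwrite('pics/top0z.png',cv2.resize(p[105:235,190:350],None,fx=5,fy=5,interpolation=cv2.INTER_CUBIC)[:600])
p=cv2.imread('pics/side0.png'); cv2.imwrite('pics/side0z.png',cv2.resize(p[150:250,180:310],None,fx=6,fy=6,interpolation=cv2.INTER_CUBIC))
E
cat > h.py <<'E'
import numpy as np, cv2
from plant import ctrl
def K(c,h=384):
    f=h/2/np.tan(np.radians(c['vertical_fov']/2)); return f
def ray(c,u,v):
    f=K(c); d=np.array([(u-c['cx'])/f,(v-c['cy'])/f])
    s=d.copy()
    for _ in range(30): s=d/(1+c['k1']*(s@s))
    R=np.array(c['R']);t=np.array(c['t'])
    o=-R.T@t; w=R.T@np.array([s[0],s[1],1.]); return o,w
def onz(c,u,v,z):
    o,w=ray(c,u,v); return o+w*(z-o[2])/w[2]
def proj(c,X):
    x=np.array(c['R'])@np.asarray(X,float)+np.array(c['t']); s=x[:2]/x[2]; s=s*(1+c['k1']*(s@s)); f=K(c)
    return s[0]*f+c['cx'], s[1]*f+c['cy']
E
```

```text
(no output)
```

View pics/top0z.png

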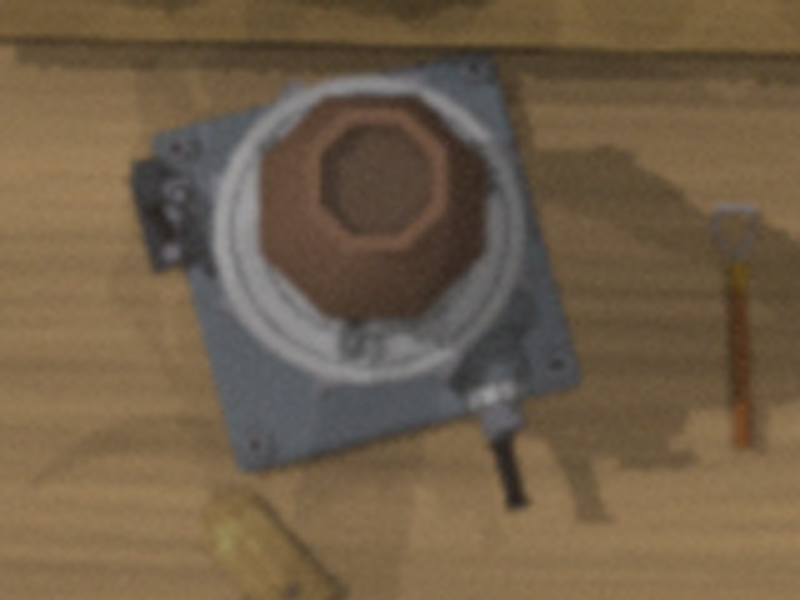

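View pics/side0z.png

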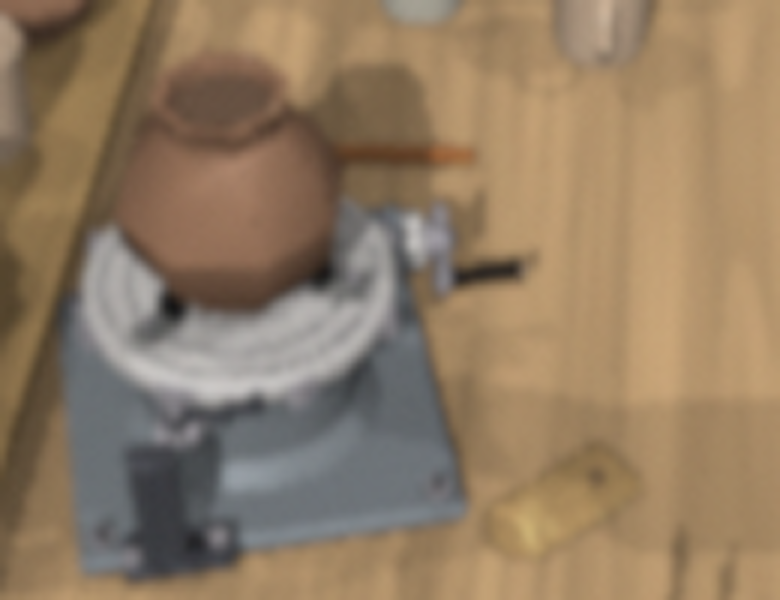

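Run:
```python
from h import *
c=ctrl.calibration('top'); s=ctrl.calibration('side')
q=lambda u,v:(190+(u+.5)/5-.5,105+(v+.5)/5-.5)
d=np.load('pics/top0.npy')
head=onz(c,*q(369,229),.128); print('head',head)
for z in (.0,.015,.03):
    P=[onz(c,*q(*a),z) for a in [(240,472),(580,385),(495,60),(155,135)]]
    print(z,[np.linalg.norm(P[i]-P[i-1]).round(4) for i in range(4)], np.mean(P,0), [np.degrees(np.arctan2(*(b-a)[[1,0]])).round(1) for a,b in [(P[0],P[3]),(P[1],P[2]),(P[1],P[0]),(P[2],P[3])]])
yaw=np.radians(14.3)
ex=np.array([np.cos(yaw),np.sin(yaw),0]);ey=np.array([-ex[1],ex[0],0])
ax=head-.173*ex-.055*ey; ax[2]=.085; print('axis',ax)
def dp(u,v):
    o,w=ray(c,u,v); z=d[int(round(v)),int(round(u))]; return o+w*z
for a in [(502,440),(507,465),(513,490),(515,503)]:
    p=dp(*q(*a)); print('handle depth',p, (p-ax)@ex,(p-ax)@ey,p[2])
# ray of handle middle: find on circle in plane through ax
for name,cc,uv in [('top',c,q(508,468)),('side',s,(180+(490+.5)/6-.5,150+(272+.5)/6-.5))]:
    o,w=ray(cc,*uv); t=((ax-o)@ex)/(w@ex); p=o+w*t; print(name,(p-ax)@ey,p[2]-.085, 'proj axis',proj(cc,ax))
```

```text
head [0.62570702 0.00863837 0.128     ]
0.0 [np.float64(0.2484), np.float64(0.2478), np.float64(0.241), np.float64(0.2492)] [0.6257432  0.00653544 0.        ] [np.float64(15.5), np.float64(15.2), np.float64(105.6), np.float64(103.9)]
0.015 [np.float64(0.2454), np.float64(0.2449), np.float64(0.2381), np.float64(0.2462)] [0.62327635 0.00684008 0.015     ] [np.float64(15.5), np.float64(15.2), np.float64(105.6), np.float64(103.9)]
0.03 [np.float64(0.2424), np.float64(0.2419), np.float64(0.2353), np.float64(0.2432)] [0.6208095  0.00714472 0.03      ] [np.float64(15.5), np.float64(15.2), np.float64(105.6), np.float64(103.9)]
axis [ 0.47165225 -0.08738833  0.085     ]
handle depth [ 0.49726035 -0.08513963  0.05599886] 0.02537007991833065 -0.0041461555853348105 0.05599886106074403
handle depth [ 0.48072782 -0.08925133  0.05101579] 0.008334215351908252 -0.004046941040477884 0.05101579145121837
handle depth [ 0.46389327 -0.09349357  0.05154474] -0.009026560587903763 -0.003999611380215016 0.05154473602000609
handle depth [ 0.45524973 -0.0953274   0.04814887] -0.017855241228584784 -0.003641684287472293 0.048148873418218274
top 0.025835331431232147 0.23850973892136768 proj axis (np.float64(291.44265677873875), np.float64(199.84373143822253))
side 0.005399011019617648 -0.02731367571653269 proj axis (np.float64(261.0709789072716), np.float64(189.18438704473283))
```

Emit:
move_arm --steps '[0.0205,-0.0188,0,0,0,-9,0.041,-0.0377,0,0,0,-18,0.0614,-0.0565,0,0,0,-27,0.0819,-0.0753,0,0,0,-36,0.1024,-0.0942,0,0,0,-45,0.1228,-0.113,0,0,0,-54,0.1433,-0.1318,0,0,0,-63,0.1638,-0.1506,0,0,0,-72,0.1842,-0.1695,0,0,0,-81,0.2047,-0.1883,0,0,0,-90,0.2252,-0.2071,0,0,0,-99,0.2456,-0.226,0,0,0,-108,0.2661,-0.2448,0,0,0,-117,0.2866,-0.2636,0,0,0,-126,0.3071,-0.2825,0,0,0,-135,0.3275,-0.3013,0,0,0,-144,0.348,-0.3201,0,0,0,-153,0.3685,-0.3389,0,0,0,-162,0.3889,-0.3578,0,0,0,-171,0.4094,-0.3766,0,0,0,-179.5]' --hand 0.6

```text
t: 2.65
eef_pos: [0.4447, -0.0964, 0.3025]
eef_rot: [[-0.973, -0.23, -0.0], [-0.23, 0.973, -0.0], [0.0, 0.0, -1.0]]
force: [0.5, -0.6, -0.5]
width: 0.604
```

Run:
```python
from h import *
print(ctrl.state())
c=ctrl.calibration('wrist'); p,d=ctrl.snapshot('wrist'); np.save('pics/w1.npy',d); cv2.imwrite('pics/w1.png',cv2.resize(p[:,:,::-1],(768,576)))
np.savez('pics/w1c.npz',**{k:np.array(v) for k,v in c.items()})
```

```text
{'t': 2.65, 'joints': array([-3.66533632e-01,  9.38718534e-02,  1.74075955e+00, -1.37261855e-04,
        1.30728467e+00, -2.16940509e+00]), 'joint_velocities': array([ 0.48962596,  0.12043643, -0.13786996, -0.00135325,  0.01501092,
       -0.6879729 ]), 'tau': array([-2.23568849e+00, -2.99118680e+01, -2.26900488e+01, -1.39747001e-02,
        1.15612813e-01,  5.63983060e-01]), 'eef_pos': array([ 0.44469286, -0.09641272,  0.30246615]), 'eef_rot': array([[-9.73182928e-01, -2.30032315e-01, -3.49427586e-04],
       [-2.30032327e-01,  9.73182988e-01, -7.81444408e-06],
       [ 3.41854557e-04,  7.27747571e-05, -9.99999939e-01]]), 'force': array([ 0.46624119, -0.57704433, -0.49651639]), 'torque': array([ 0.05868163, -0.14212633, -0.00242906]), 'width': 0.6040017838598711}
```

View pics/w1.png

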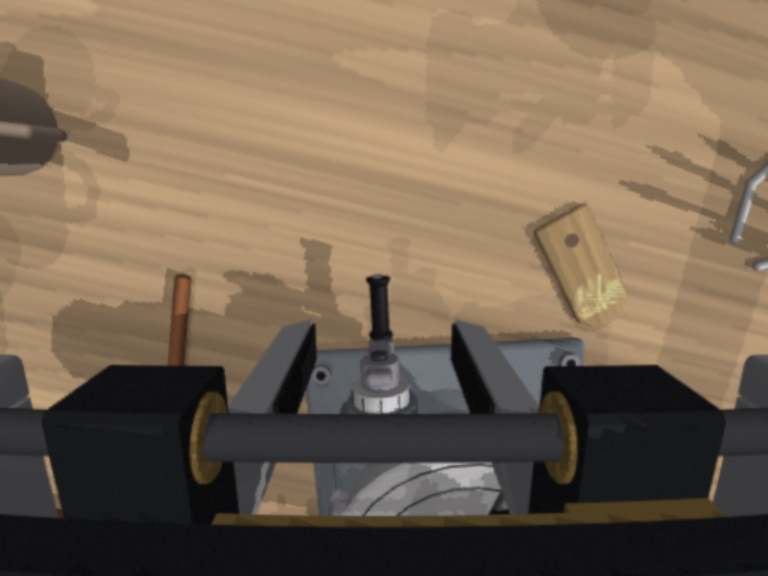

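Run:
```python
from h import *
c=dict(np.load('pics/w1c.npz')); d=np.load('pics/w1.npy')
p=cv2.imread('pics/w1.png'); p=cv2.resize(p,(512,384))
m=(p.max(2)<60); m[:180]=0;m[228:]=0;m[:,:238]=0;m[:,268:]=0
yaw=np.radians(15);ex=np.array([np.cos(yaw),np.sin(yaw),0]);ey=np.array([-ex[1],ex[0],0]); ax=np.array([.4728,-.0893,.085])
for v in range(182,262,4):
    us=np.where(m[v])[0]
    u=us.mean() if len(us) else 254
    o,w=ray(c,u,v); P=o+w*d[v,int(round(u))]
    print(v,len(us),us[[0,-1]] if len(us) else None,P.round(4),((P-ax)@ex).round(4),((P-ax)@ey).round(4))
# near edge of base via two bolts & edge points
for uv in [(321,375),(570,362),(300,350),(583,340),(440,347)]:
    u,v=uv[0]/1.5,uv[1]/1.5; o,w=ray(c,u,v); print(uv,(o+w*d[int(v),int(u)]).round(4))
```

```text
182 0 None [ 0.4498 -0.0964  0.0423] -0.0241 -0.0009
186 14 [245 258] [ 0.4526 -0.0986  0.0532] -0.0219 -0.0037
190 11 [247 257] [ 0.4576 -0.0969  0.0508] -0.0167 -0.0034
194 11 [247 257] [ 0.4619 -0.0958  0.0515] -0.0122 -0.0035
198 11 [247 257] [ 0.4667 -0.0947  0.0506] -0.0073 -0.0037
202 10 [248 257] [ 0.4708 -0.0932  0.0519] -0.0029 -0.0032
206 10 [248 257] [ 0.4758 -0.092   0.0505] 0.0022 -0.0034
210 10 [248 257] [ 0.4803 -0.091   0.0512] 0.0068 -0.0035
214 11 [248 258] [ 0.4849 -0.0893  0.0509] 0.0117 -0.0031
218 11 [248 258] [ 0.4896 -0.0882  0.0511] 0.0165 -0.0033
222 14 [247 260] [ 0.4936 -0.0866  0.0528] 0.0208 -0.0028
226 12 [248 259] [ 0.498  -0.0856  0.0539] 0.0253 -0.0029
230 0 None [ 0.5014 -0.0842  0.0572] 0.0289 -0.0025
234 0 None [ 0.497  -0.0851  0.0807] 0.0245 -0.0022
238 0 None [ 0.4983 -0.0848  0.0887] 0.0258 -0.0023
242 0 None [ 0.5001 -0.0844  0.0949] 0.0276 -0.0023
246 0 None [ 0.5016 -0.084   0.1013] 0.0292 -0.0023
250 0 None [ 0.503  -0.0836  0.1077] 0.0306 -0.0023
254 0 None [ 0.5068 -0.0827  0.1085] 0.0346 -0.0025
258 0 None [ 0.5159 -0.0806  0.0983] 0.0439 -0.0028
(321, 375) [ 0.5525 -0.1252  0.0236]
(570, 362) [0.4922 0.0806 0.0237]
(300, 350) [ 0.4432 -0.1262  0.2357]
(583, 340) [ 0.4768  0.0985 -0.001 ]
(440, 347) [ 0.5085 -0.0297  0.0112]
```

Emit:
move_arm --steps '[-0.013,-0.001,0.03,0,0,-1,-0.026,-0.0023,0.06,0,0,-2,-0.026,-0.0023,0.09,0,0,-2,-0.026,-0.0023,0.12,0,0,-2,-0.026,-0.0023,0.145,0,0,-2,-0.026,-0.0023,0.165,0,0,-2,-0.026,-0.0023,0.179,0,0,-2,-0.026,-0.0023,0.179,0,0,-2,-0.026,-0.0023,0.179,0,0,-2]' --hand 0.5

```text
t: 3.82
eef_pos: [0.4707, -0.0939, 0.1242]
eef_rot: [[-0.966, -0.259, 0.001], [-0.259, 0.966, -0.001], [-0.001, -0.001, -1.0]]
force: [0.2, -0.2, 0.2]
width: 0.501
```

Run:
```python
from h import *
print(ctrl.state())
p,d=ctrl.snapshot('wrist');  cv2.imwrite('pics/w2.png',p[:,:,::-1])
```

```text
{'t': 3.825, 'joints': array([-3.41996033e-01,  3.11530625e-01,  1.96416680e+00, -1.79623272e-04,
        8.64712963e-01, -2.17442956e+00]), 'joint_velocities': array([ 0.00070243, -0.00745203, -0.00357362,  0.00054853, -0.00107369,
       -0.00059525]), 'tau': array([-2.68804806e-02, -3.50248468e+01, -1.64279866e+01, -4.38935717e-02,
        7.52313877e-02,  1.69365816e-03]), 'eef_pos': array([ 0.47071913, -0.09394491,  0.12419439]), 'eef_rot': array([[-9.65937179e-01, -2.58774467e-01,  1.06796752e-03],
       [-2.58775121e-01,  9.65937452e-01, -5.25258539e-04],
       [-8.95666328e-04, -7.83730176e-04, -9.99999292e-01]]), 'force': array([ 0.22241396, -0.24788611,  0.22887109]), 'torque': array([ 0.08114059, -0.15977924,  0.02010782]), 'width': 0.5010015832276075}
```

View pics/w2.png

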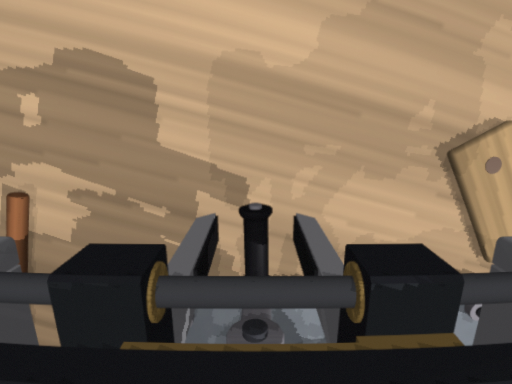

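Emit:
move_arm --steps '[0,0,0,0,0,0,0,0,0,0,0,0,0,0,0,0,0,0,0,0,0,0,0,0,0,0,0,0,0,0]' --hand 0 --grip_force 35

```text
t: 4.5
eef_pos: [0.4703, -0.0938, 0.1237]
eef_rot: [[-0.966, -0.259, 0.0], [-0.259, 0.966, -0.0], [-0.0, -0.0, -1.0]]
force: [-0.9, 0.0, 0.3]
width: 0.138
```

Emit:
move_arm --steps '[0,0.0069,-0.0006,0,0,0,0,0.0137,-0.0024,0,0,0,0,0.02,-0.0054,0,0,0,0,0.0257,-0.0094,0,0,0,0,0.0306,-0.0143,0,0,0,0,0.0346,-0.02,0,0,0,0,0.0376,-0.0263,0,0,0,0,0.0394,-0.0331,0,0,0,0,0.04,-0.04,0,0,0,0,0.04,-0.04,0,0,0]'

```text
t: 5.75
eef_pos: [0.4597, -0.056, 0.1633]
eef_rot: [[-0.966, -0.26, -0.001], [-0.26, 0.966, -0.003], [0.001, -0.002, -1.0]]
force: [0.4, -5.5, -4.0]
width: 0.141
```

Emit:
move_arm --steps '[0,-0.002,-0.0124,0,0,0,0,-0.0076,-0.0235,0,0,0,0,-0.0165,-0.0324,0,0,0,0,-0.0276,-0.038,0,0,0,0,-0.04,-0.04,0,0,0]'

```text
t: 6.38
eef_pos: [0.4695, -0.0913, 0.2038]
eef_rot: [[-0.966, -0.257, -0.002], [-0.257, 0.966, 0.008], [-0.0, 0.008, -1.0]]
force: [1.3, 10.5, -9.2]
width: 0.138
```

Emit:
move_arm --steps '[0,-0.0124,0.002,0,0,0,0,-0.0235,0.0076,0,0,0,0,-0.0324,0.0165,0,0,0,0,-0.038,0.0276,0,0,0,0,-0.04,0.04,0,0,0]'

```text
t: 7.0
eef_pos: [0.4815, -0.1332, 0.1667]
eef_rot: [[-0.966, -0.259, 0.003], [-0.259, 0.966, -0.001], [-0.003, -0.002, -1.0]]
force: [-1.8, 1.6, 9.2]
width: 0.139
```

Emit:
move_arm --steps '[0,0.002,0.0124,0,0,0,0,0.0076,0.0235,0,0,0,0,0.0165,0.0324,0,0,0,0,0.0276,0.038,0,0,0,0,0.04,0.04,0,0,0]'

```text
t: 7.62
eef_pos: [0.4714, -0.0979, 0.1246]
eef_rot: [[-0.965, -0.262, 0.002], [-0.262, 0.965, -0.009], [-0.0, -0.009, -1.0]]
force: [0.6, -12.2, -13.0]
width: 0.136
```

Emit:
move_arm --steps '[0,0.0124,-0.0012,0,0,0,0,0.0235,-0.0068,0,0,0,0,0.0324,-0.0157,0,0,0,0,0.038,-0.0268,0,0,0,0,0.04,-0.0392,0,0,0,0,0.038,-0.0516,0,0,0,0,0.0324,-0.0627,0,0,0,0,0.0235,-0.0716,0,0,0,0,0.0124,-0.0772,0,0,0,0,0,-0.0792,0,0,0,0,-0.0124,-0.0772,0,0,0,0,-0.0235,-0.0716,0,0,0,0,-0.0324,-0.0627,0,0,0,0,-0.038,-0.0516,0,0,0,0,-0.04,-0.0392,0,0,0,0,-0.038,-0.0268,0,0,0,0,-0.0324,-0.0157,0,0,0,0,-0.0235,-0.0068,0,0,0,0,-0.0124,-0.0012,0,0,0,0,0,0.0008,0,0,0]'

```text
t: 10.12
eef_pos: [0.4716, -0.0977, 0.1242]
eef_rot: [[-0.965, -0.262, 0.003], [-0.262, 0.965, -0.008], [-0.0, -0.009, -1.0]]
force: [-3.1, -12.0, -7.2]
width: 0.139
```

Run:
```python
from h import *
s=ctrl.state(); print(s['t'],s['eef_pos'],s['force'])
for n in ('side','top','wrist'):
    p,d=ctrl.snapshot(n); cv2.imwrite(f'pics/{n}3.png',p[:,:,::-1])
    if n=='side': cv2.imwrite('pics/side3z.png',cv2.resize(p[150:250,180:310,::-1],None,fx=6,fy=6,interpolation=cv2.INTER_CUBIC))
s=ctrl.state(); print(s['t'],s['eef_pos'],s['force'])
```

```text
10.125 [ 0.47157704 -0.09773839  0.12423241] [ -3.10329826 -11.9995252   -7.23570528]
10.275 [ 0.47106794 -0.09607805  0.12405731] [-1.93637455 -7.81647278 -6.17800236]
```

View pics/side3z.png

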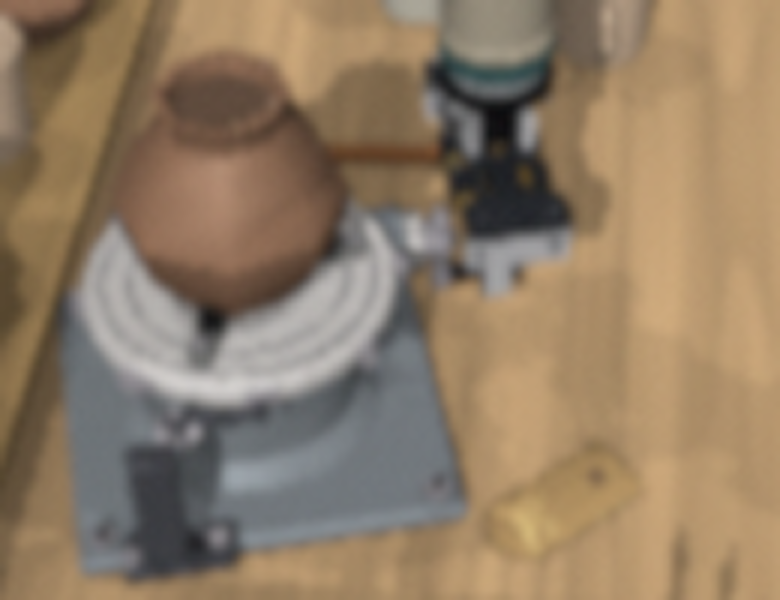

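Emit:
move_arm --steps '[0,0.0124,-0.002,0,0,0,0,0.0235,-0.0076,0,0,0,0,0.0324,-0.0165,0,0,0,0,0.038,-0.0276,0,0,0,0,0.04,-0.04,0,0,0]'

```text
t: 10.9
eef_pos: [0.4597, -0.0559, 0.1635]
eef_rot: [[-0.966, -0.26, -0.001], [-0.26, 0.966, -0.002], [0.001, -0.001, -1.0]]
force: [-1.3, -6.6, -11.1]
width: 0.138
```

Emit:
move_arm --steps '[0,-0.002,-0.0124,0,0,0,0,-0.0076,-0.0235,0,0,0,0,-0.0165,-0.0324,0,0,0,0,-0.0276,-0.038,0,0,0,0,-0.04,-0.04,0,0,0]'

```text
t: 11.52
eef_pos: [0.4696, -0.0914, 0.2036]
eef_rot: [[-0.966, -0.257, -0.002], [-0.257, 0.966, 0.008], [-0.0, 0.008, -1.0]]
force: [-1.1, 9.0, -3.1]
width: 0.136
```

Emit:
move_arm --steps '[0,-0.0124,0.002,0,0,0,0,-0.0235,0.0076,0,0,0,0,-0.0324,0.0165,0,0,0,0,-0.038,0.0276,0,0,0,0,-0.04,0.04,0,0,0]'

```text
t: 12.15
eef_pos: [0.4817, -0.1333, 0.1657]
eef_rot: [[-0.966, -0.259, 0.003], [-0.259, 0.966, -0.001], [-0.003, -0.002, -1.0]]
force: [-4.7, 1.8, 8.4]
width: 0.136
```

Emit:
move_arm --steps '[0,0.002,0.0124,0,0,0,0,0.0076,0.0235,0,0,0,0,0.0165,0.0324,0,0,0,0,0.0165,0.0324,0,0,0]'

```text
t: 12.65
eef_pos: [0.4775, -0.1183, 0.1324]
eef_rot: [[-0.966, -0.26, 0.003], [-0.26, 0.966, -0.004], [-0.001, -0.004, -1.0]]
force: [-3.2, -4.6, 0.1]
width: 0.136
```

Run:
```python
from h import *
for n in ('side',):
    p,d=ctrl.snapshot(n)
    cv2.imwrite('pics/side4z.png',cv2.resize(p[150:250,180:310,::-1],None,fx=6,fy=6,interpolation=cv2.INTER_CUBIC))
s=ctrl.state(); print(s['t'],s['eef_pos'],s['force'])
```

```text
12.7 [ 0.47746919 -0.11836994  0.13241161] [-3.94608977 -2.80030639 -0.49506573]
```

View pics/side4z.png

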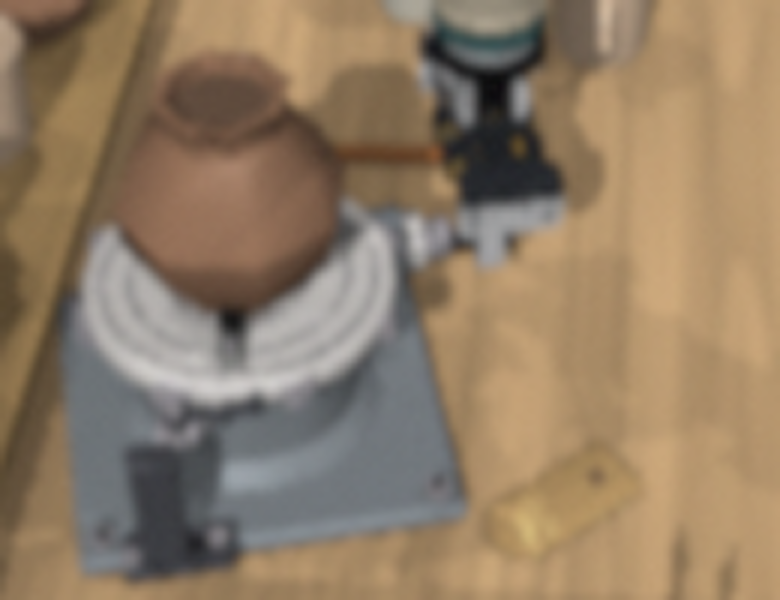

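Emit:
move_arm --steps '[0,-0.0033,-0.0027,0,0,0,0,-0.0062,-0.0056,0,0,0,0,-0.0089,-0.0089,0,0,0,0,-0.0111,-0.0124,0,0,0]'

```text
t: 13.2
eef_pos: [0.4799, -0.1275, 0.1431]
eef_rot: [[-0.966, -0.259, 0.001], [-0.259, 0.966, -0.0], [-0.001, -0.001, -1.0]]
force: [0.7, 1.0, -11.1]
width: 0.138
```

Emit:
move_arm --steps '[0,-0.0019,-0.0037,0,0,0,0,-0.0034,-0.0076,0,0,0]'

```text
t: 13.45
eef_pos: [0.4809, -0.131, 0.151]
eef_rot: [[-0.966, -0.259, 0.002], [-0.259, 0.966, -0.001], [-0.001, -0.002, -1.0]]
force: [2.6, -0.7, -11.5]
width: 0.14
```

Emit:
move_arm --steps '[0,-0.0011,-0.0041,0,0,0,0,-0.0018,-0.0082,0,0,0,0,-0.002,-0.0124,0,0,0]'

```text
t: 13.82
eef_pos: [0.4814, -0.133, 0.1635]
eef_rot: [[-0.966, -0.259, 0.002], [-0.259, 0.966, -0.002], [-0.002, -0.002, -1.0]]
force: [3.4, -2.0, -9.7]
width: 0.136
```

Emit:
move_arm --steps '[0,0.0002,-0.0042,0,0,0,0,0.0009,-0.0083,0,0,0,0,0.002,-0.0124,0,0,0]'

```text
t: 14.2
eef_pos: [0.4809, -0.1312, 0.1761]
eef_rot: [[-0.966, -0.259, 0.002], [-0.259, 0.966, -0.002], [-0.002, -0.003, -1.0]]
force: [4.0, -3.5, -8.5]
width: 0.138
```

Emit:
move_arm --steps '[0,0.0015,-0.0039,0,0,0,0,0.0034,-0.0076,0,0,0,0,0.0056,-0.0111,0,0,0]'

```text
t: 14.58
eef_pos: [0.4794, -0.1258, 0.1872]
eef_rot: [[-0.966, -0.259, 0.002], [-0.259, 0.966, -0.002], [-0.001, -0.003, -1.0]]
force: [4.4, -4.7, -8.0]
width: 0.141
```

Emit:
move_arm --steps '[0,0.0027,-0.0033,0,0,0,0,0.0056,-0.0062,0,0,0,0,0.0089,-0.0089,0,0,0]'

```text
t: 14.95
eef_pos: [0.477, -0.1174, 0.1961]
eef_rot: [[-0.966, -0.26, 0.002], [-0.26, 0.966, -0.003], [-0.001, -0.004, -1.0]]
force: [3.1, -5.5, -8.8]
width: 0.137
```

Emit:
move_arm --steps '[0,0.0035,-0.0022,0,0,0,0,0.0072,-0.0041,0,0,0,0,0.0111,-0.0056,0,0,0]'

```text
t: 15.32
eef_pos: [0.4741, -0.1072, 0.2018]
eef_rot: [[-0.966, -0.26, 0.002], [-0.26, 0.966, -0.004], [-0.001, -0.005, -1.0]]
force: [2.7, -6.8, -7.6]
width: 0.139
```

Emit:
move_arm --steps '[0,0.0041,-0.0011,0,0,0,0,0.0082,-0.0018,0,0,0,0,0.0124,-0.002,0,0,0]'

```text
t: 15.7
eef_pos: [0.471, -0.0959, 0.204]
eef_rot: [[-0.966, -0.26, 0.002], [-0.26, 0.966, -0.006], [-0.001, -0.006, -1.0]]
force: [1.3, -9.0, -6.8]
width: 0.137
```

Emit:
move_arm --steps '[0,0.0042,0.0002,0,0,0,0,0.0083,0.0009,0,0,0,0,0.0124,0.002,0,0,0]'

```text
t: 16.08
eef_pos: [0.4677, -0.0845, 0.2027]
eef_rot: [[-0.965, -0.261, 0.003], [-0.261, 0.965, -0.007], [-0.001, -0.008, -1.0]]
force: [-0.1, -10.8, -1.3]
width: 0.136
```

Emit:
move_arm --steps '[0,0.0039,0.0015,0,0,0,0,0.0076,0.0034,0,0,0,0,0.0111,0.0056,0,0,0]'

```text
t: 16.45
eef_pos: [0.4647, -0.0738, 0.1977]
eef_rot: [[-0.965, -0.261, 0.002], [-0.261, 0.965, -0.008], [-0.0, -0.008, -1.0]]
force: [-1.5, -9.5, 4.4]
width: 0.139
```

Emit:
move_arm --steps '[0,0.0033,0.0027,0,0,0,0,0.0062,0.0056,0,0,0,0,0.0089,0.0089,0,0,0]'

```text
t: 16.82
eef_pos: [0.4622, -0.0649, 0.1896]
eef_rot: [[-0.965, -0.261, 0.002], [-0.261, 0.965, -0.007], [-0.0, -0.007, -1.0]]
force: [-3.5, -8.6, 12.1]
width: 0.137
```

Emit:
move_arm --steps '[0,0,0,0,0,0,0,0,0,0,0,0]'

```text
t: 17.08
eef_pos: [0.4621, -0.0647, 0.1893]
eef_rot: [[-0.965, -0.261, 0.002], [-0.261, 0.965, -0.006], [-0.0, -0.007, -1.0]]
force: [-2.2, -7.7, 7.3]
width: 0.137
```

Emit:
move_arm --steps '[0,-0.0027,-0.0033,0,0,0,0,-0.0056,-0.0062,0,0,0,0,-0.0089,-0.0089,0,0,0,0,-0.0124,-0.0111,0,0,0,0,-0.0161,-0.013,0,0,0,0,-0.02,-0.0145,0,0,0,0,-0.0241,-0.0156,0,0,0]'

```text
t: 17.95
eef_pos: [0.4673, -0.0833, 0.2018]
eef_rot: [[-0.966, -0.258, -0.002], [-0.258, 0.966, 0.006], [0.001, 0.006, -1.0]]
force: [1.3, 9.7, -5.8]
width: 0.139
```

Emit:
move_arm --steps '[0,0.0041,0.0011,0,0,0]'

```text
t: 18.08
eef_pos: [0.4672, -0.0825, 0.2018]
eef_rot: [[-0.966, -0.26, 0.0], [-0.26, 0.966, -0.002], [0.0, -0.002, -1.0]]
force: [-0.8, -5.6, 1.3]
width: 0.137
```

Emit:
move_arm --steps '[0,0.0039,0.0015,0,0,0]'

```text
t: 18.2
eef_pos: [0.4668, -0.081, 0.2013]
eef_rot: [[-0.965, -0.261, 0.002], [-0.261, 0.965, -0.009], [0.0, -0.009, -1.0]]
force: [-3.0, -8.7, 4.8]
width: 0.138
```

Emit:
move_arm --steps '[0,0.0037,0.0019,0,0,0]'

```text
t: 18.32
eef_pos: [0.4658, -0.0776, 0.1998]
eef_rot: [[-0.965, -0.261, 0.003], [-0.261, 0.965, -0.009], [-0.0, -0.009, -1.0]]
force: [-3.9, -7.7, 6.6]
width: 0.137
```

Emit:
move_arm --steps '[0,0.0035,0.0022,0,0,0]'

```text
t: 18.45
eef_pos: [0.4648, -0.0742, 0.1978]
eef_rot: [[-0.965, -0.261, 0.002], [-0.261, 0.965, -0.009], [-0.0, -0.009, -1.0]]
force: [-4.1, -8.2, 8.1]
width: 0.138
```

Emit:
move_arm --steps '[0,0.0033,0.0027,0,0,0]'

```text
t: 18.58
eef_pos: [0.4638, -0.0708, 0.1953]
eef_rot: [[-0.965, -0.261, 0.002], [-0.261, 0.965, -0.008], [-0.0, -0.009, -1.0]]
force: [-5.5, -7.2, 11.2]
width: 0.135
```

Emit:
move_arm --steps '[0,0.0029,0.0029,0,0,0]'

```text
t: 18.7
eef_pos: [0.463, -0.0678, 0.1925]
eef_rot: [[-0.965, -0.261, 0.002], [-0.261, 0.965, -0.008], [-0.0, -0.008, -1.0]]
force: [-5.7, -6.4, 12.4]
width: 0.141
```

Emit:
move_arm --steps '[0,0.0027,0.0033,0,0,0]'

```text
t: 18.82
eef_pos: [0.4622, -0.065, 0.1894]
eef_rot: [[-0.965, -0.261, 0.002], [-0.261, 0.965, -0.007], [-0.0, -0.008, -1.0]]
force: [-6.4, -7.1, 13.8]
width: 0.137
```

Emit:
move_arm --steps '[0,0.0008,0.0012,0,0,0]'

```text
t: 18.95
eef_pos: [0.4619, -0.0641, 0.1881]
eef_rot: [[-0.965, -0.261, 0.002], [-0.261, 0.965, -0.007], [0.0, -0.007, -1.0]]
force: [-6.1, -5.6, 13.9]
width: 0.139
```

Emit:
move_arm --steps '[0,0,0,0,0,0,0,0,0,0,0,0]'

```text
t: 19.2
eef_pos: [0.4619, -0.064, 0.1881]
eef_rot: [[-0.965, -0.261, 0.002], [-0.261, 0.965, -0.007], [-0.0, -0.007, -1.0]]
force: [-5.9, -4.9, 11.7]
width: 0.14
```

Emit:
move_arm --steps '[0,-0.0006,-0.0008,0,0,0,0,-0.0006,-0.0008,0,0,0]'

```text
t: 19.45
eef_pos: [0.4619, -0.0642, 0.1883]
eef_rot: [[-0.965, -0.261, 0.001], [-0.261, 0.965, -0.005], [0.0, -0.006, -1.0]]
force: [-3.4, -5.0, 7.6]
width: 0.138
```

Emit:
move_arm --steps '[0,-0.0008,-0.0008,0,0,0,0,-0.0014,-0.0016,0,0,0,0,-0.0014,-0.0016,0,0,0]'

```text
t: 19.82
eef_pos: [0.462, -0.0644, 0.1884]
eef_rot: [[-0.966, -0.26, 0.0], [-0.26, 0.966, -0.002], [0.001, -0.002, -1.0]]
force: [-3.8, -4.3, 7.1]
width: 0.141
```

Emit:
move_arm --steps '[0,-0.0006,-0.001,0,0,0,0,-0.0006,-0.001,0,0,0]'

```text
t: 20.08
eef_pos: [0.4621, -0.0645, 0.1886]
eef_rot: [[-0.966, -0.259, -0.001], [-0.259, 0.966, -0.001], [0.001, -0.001, -1.0]]
force: [-3.9, -4.2, 2.5]
width: 0.135
```

Emit:
move_arm --steps '[0,-0.0003,-0.0003,0,0,0,0,-0.0003,-0.0003,0,0,0]'

```text
t: 20.32
eef_pos: [0.4621, -0.0646, 0.1886]
eef_rot: [[-0.966, -0.259, -0.001], [-0.259, 0.966, -0.0], [0.001, -0.0, -1.0]]
force: [-4.5, -4.1, 1.8]
width: 0.14
```

Emit:
move_arm --steps '[0,0,0,0,0,0,0,0,0,0,0,0,0,0,0,0,0,0,0,0,0,0,0,0,0,0,0,0,0,0]' --hand 0.5

```text
t: 20.95
eef_pos: [0.4625, -0.0643, 0.1889]
eef_rot: [[-0.966, -0.259, 0.0], [-0.259, 0.966, 0.0], [-0.0, 0.0, -1.0]]
force: [0.4, 0.9, 0.2]
width: 0.501
```

Run:
```python
from h import *
p,d=ctrl.snapshot('wrist'); cv2.imwrite('pics/w5.png',p[:,:,::-1])
s=ctrl.state(); print(s['t'],s['eef_pos'],s['force'],s['width'])
```

```text
21.0 [ 0.46247832 -0.06435381  0.18885505] [-0.05663458  1.3591839   0.2489236 ] 0.5042659037656377
```

View pics/w5.png

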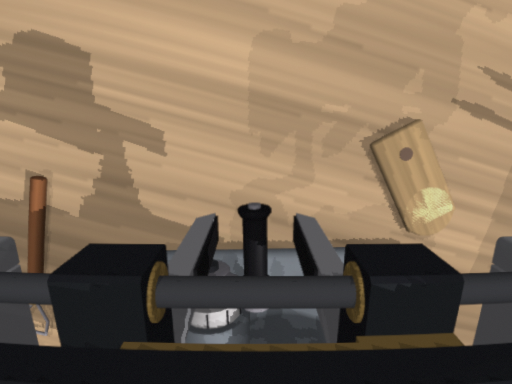

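Emit:
move_arm --steps '[0,0,-0.02,0,0,0,0,0,-0.05,0,0,0,0.01,0,-0.09,0,0,0,0.04,0,-0.12,0,0,0,0.08,0,-0.14,0,0,0,0.12,-0.03,-0.14,0,0,0,0.15,-0.05,-0.14,0,0,0,0.15,-0.05,-0.14,0,0,0,0.15,-0.05,-0.14,0,0,0]'

```text
t: 22.12
eef_pos: [0.3308, -0.1513, 0.3289]
eef_rot: [[-0.966, -0.258, 0.001], [-0.258, 0.966, 0.0], [-0.001, 0.0, -1.0]]
force: [0.1, -0.3, -0.6]
width: 0.498
```

Run:
```python
from h import *
p,d=ctrl.snapshot('wrist'); cv2.imwrite('pics/w6.png',p[:,:,::-1])
p,d=ctrl.snapshot('side')
cv2.imwrite('pics/side6z.png',cv2.resize(p[190:235,190:260,::-1],None,fx=10,fy=10,interpolation=cv2.INTER_CUBIC))
p0=cv2.imread('pics/side0.png');cv2.imwrite('pics/side0zz.png',cv2.resize(p0[190:235,190:260],None,fx=10,fy=10,interpolation=cv2.INTER_CUBIC))
cs=ctrl.calibration('side')
p,dt=ctrl.snapshot('top'); cv2.imwrite('pics/top6z.png',cv2.resize(p[105:235,190:350,::-1],None,fx=5,fy=5,interpolation=cv2.INTER_CUBIC)[:600])
c=ctrl.calibration('top')
yaw=np.radians(15.1);ex=np.array([np.cos(yaw),np.sin(yaw),0]);ey=np.array([-ex[1],ex[0],0]); ax=np.array([.4734,-.0916,.085])
# handle via depth near predicted place
for th in np.radians(np.arange(100,160,8)):
    P=ax+ey*.04*np.sin(th)+np.array([0,0,-.04*np.cos(th)]);
    u,v=proj(c,P+[0,0,.007]); o,w=ray(c,u,v); Q=o+w*dt[int(round(v)),int(round(u))]
    print(np.degrees(th).round(),(u,v),((Q-ax)@ey).round(4),(Q[2]-.085).round(4))
s=ctrl.state(); print(s['t'],s['eef_pos'],s['force'],s['width'])
```

```text
100.0 (np.float64(281.4234371097412), np.float64(202.07320178497454)) 0.0312 -0.087
108.0 (np.float64(281.9540875943175), np.float64(201.9113622967316)) 0.0292 -0.0877
116.0 (np.float64(282.7072504836731), np.float64(201.6952853961656)) 0.0364 0.0298
124.0 (np.float64(283.67051937341466), np.float64(201.42865098504535)) 0.033 0.0278
132.0 (np.float64(284.82660889678914), np.float64(201.11632962397024)) 0.0292 0.0278
140.0 (np.float64(286.153554039349), np.float64(200.76431838933433)) 0.0249 0.0295
148.0 (np.float64(287.62507510843636), np.float64(200.37963559465283)) 0.0086 -0.0855
156.0 (np.float64(289.2111100559925), np.float64(199.97017457130048)) 0.0029 -0.0849
22.275 [ 0.33108347 -0.15094296  0.32875401] [0.31462543 0.25198949 0.81477121] 0.5002751227703511
```

View pics/side6z.png

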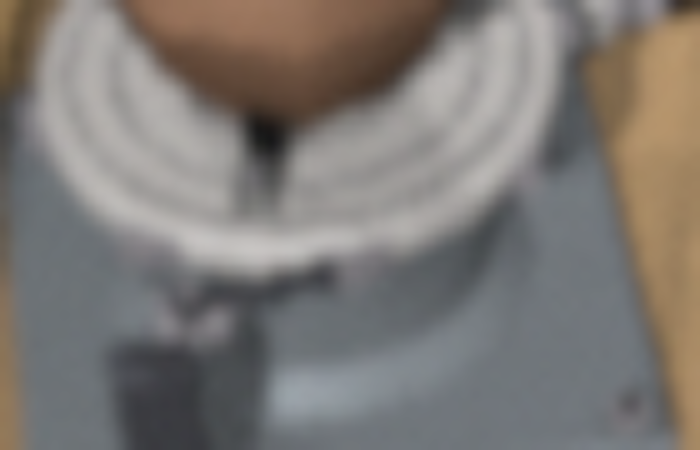

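View pics/side0zz.png

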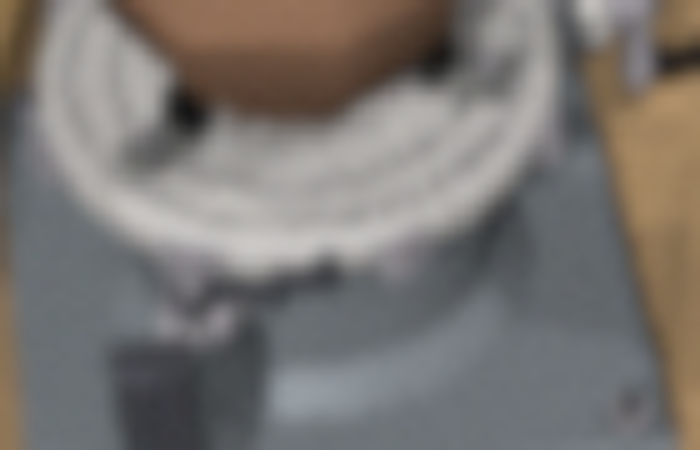

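View pics/top6z.png

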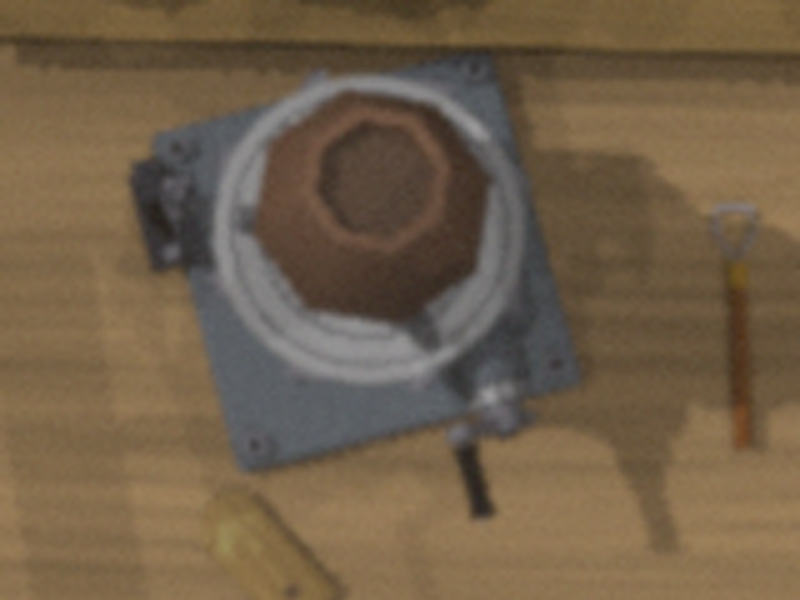

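View pics/w6.png

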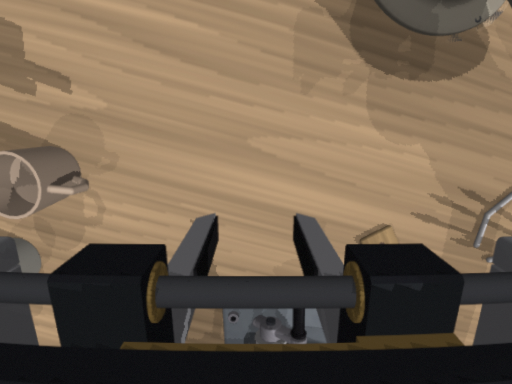

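Run:
```python
from h import *
cs=ctrl.calibration('side')
ims={}
a=cv2.imread('pics/side0.png')
p,d=ctrl.snapshot('side'); b=np.ascontiguousarray(p[:,:,::-1]); cv2.imwrite('pics/side7.png',b)
st=[cv2.resize(i[205:225,205:255],None,fx=15,fy=15,interpolation=cv2.INTER_NEAREST) for i in (a,b)]
cv2.imwrite('pics/cmp.png',np.vstack(st)[:600])
head=np.array([.6257,.0086,0]); yaw=np.radians(15.1)
for deg in range(60,131,10):
    A=yaw+np.radians(deg); X=head+np.array([.104*np.cos(A),.104*np.sin(A),.119]); print(deg,np.round(proj(cs,X),1))
print(ctrl.state()['t'])
```

```text
60 [207.6 216.1]
70 [212.3 217. ]
80 [217.2 217.4]
90 [222.2 217. ]
100 [227.1 216.1]
110 [231.7 214.5]
120 [235.8 212.4]
130 [239.4 209.9]
22.325
```

View pics/cmp.png

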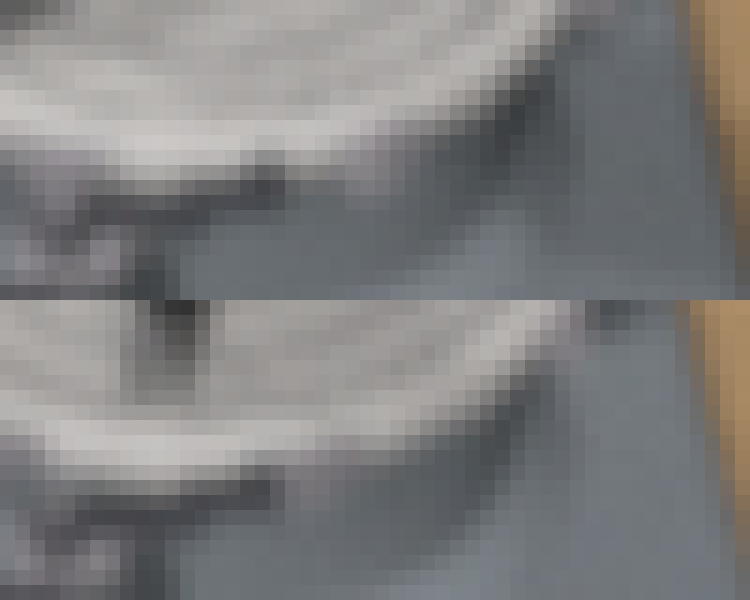

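Run:
```python
from plant import ctrl
print(ctrl.sign_off())
```

```text
the job is handed in; nothing more can be done
None
```

I indexed the vase on to its next facet, left the lug nipped up against the pawl with the crank released, and handed the job in. It had used about 22 s of the 69 s by then. The hand-in reports no verdict, so the result rests on my own checks.

- **Winding on:** I gripped the handle at about 3.14 rad and wound clockwise about 2.9 turns. That took the head to an estimated 0.89 rad, past the latest angle at which the pawl could drop.
- **Winding back:** The free drag measured about 9.3 to 10.5 N while winding back. It rose to about 14 N at a crank angle of about 18 rad. I backed off and came in again, and it stiffened at the same place, starting about 0.25 rad before I stopped. I put the load on the pawl at about 40 to 45 N, with the head at about 0.75 rad.
- **Letting go:** I eased the arm's push on the handle from about 11 N to 3 N before opening. The tool moved about 0.7 mm while doing so, which would cost at most 3 N on the pawl if the crank moved with it. The arm then drew clear, reading under 1 N.
- **Last pictures:** The side view shows the lug directly against the pawl's tip, with the pawl in by the rim. The lug has moved about as far as the crank count predicts. The handle stands where it was left, and the rib and loop tool have not visibly moved; I did not check the other bystanders against the start picture.
- **Not certain:** I never saw the pawl drop, and the pawl force is inferred from the feel at the crank. Some readings near first contact disagreed by about 1 N at the handle, roughly 10 N at the pawl. At rest the first stop read only about 10 N and the second about 11 N, so I relied on the moving readings.

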